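# Find the door-runner channel that grips the gauge blade

### The arm

A 6-joint arm with a two-finger parallel gripper is mounted at the origin on the work surface. World frame = base frame: x ahead of the robot, y to its left, z up, the work surface at z = 0. Lengths are in mm, angles in degrees, forces in N, time in s.
With the tool pointing down it reaches from about 300 to 850 mm from the base axis. Payload 4.2 kg.
Tool frame: the origin (TCP) lies on the centre line of the jaws, within the pads' length; the fingertips stand 14 mm ahead of it and the grasp point (between the pads) lies 5 mm behind it (env.finger_overhang is the z of the fingertips in the tool frame, in mm); z points along the fingers, y is the line along which they close (so a half turn about z gives the same grasp; the last joint's range is limited). The gripper opens to 91 mm and grips with 3 to 60 N. Pads are 32 mm wide; open, the fingers measure 118 mm over their backs; the gripper's body (76 mm by 178 mm) begins 60 mm behind the grasp point.
Start: joints at [-65.776, 18.312, 89.639, -0, 72.044, -1.146], TCP at [246.376, -519.558, 227.976] pointing down, gripper open.
Joint ranges: [-177.97, 177.97], [-48.28, 115.42], [12.27, 149.76], [-77.06, 257.06], [2.81, 150.46], [-146.56, 146.56]. Speed limits (degrees/s): [147.25, 147.25, 180, 180, 180, 180].

### API

Orientations are given as [roll, pitch, yaw] about the fixed x, y, z axes, in that order (R = Rz(yaw) Ry(pitch) Rx(roll)).
In Python, from workcell import sensors, viewer, env gives the robot as it stands. The module is installed in compiled form; this text tells all that it offers.
- The arm moves only by the tool step_arm, never from a script. Its argument "plan" is one flat list of numbers, 6 for each row, row after row: the shift along the tool's x, y, z in cm, then the turn, a rotation vector about the tool's x, y, z in rad. In form: [x, y, z, wx, wy, wz, x, y, z, wx, wy, wz, ...]. A call has 1 to 5 rows; each row shifts and turns the commanded pose from where the row before left it, along the tool's axes as they then stand; what a row does not reach is not made up. A row lasts 1/12 s, in which the tool goes at most 41.7 mm and 7.16 degrees, less where a joint would pass 70% of its speed; a pose out of reach is approached as far as the arm can. A call is refused whole if a number of a shift passes 4.17 or a number of a turn 0.125, either way. A call with a gripper value outside its range is refused whole. "hand" is the finger opening in cm, from 0 to 9.12, set as the call begins (left out, the last holds). The fingers move at their own pace and stop on an object; "newtons" is the grip in N (left out, the last holds). Time passes only in rows, so rows that do not move let the fingers close. It gives the time, the measured TCP pose, the force, the opening and the grip force at its end, in the units of the state.
- sensors.state(): the state, without advancing time (a new reading comes with each control period).
- viewer.grab_frame(name): name is "side" or "top" or "wrist"; returns a dict with "img" (384x512x3 uint8, red, green, blue), "fx", "fy", "cx", "cy" (pixels), "position" and "attitude" of the camera in the world. Camera axes: x right, y down, z forward; pixel columns grow to the right and rows downward; lengths in mm; the calibration is good to about 2 mm. A picture is of the moment at which its call begins. There is no depth.
- env.job_done(): hands the job in; it is judged then, once.
Trained networks look in a picture, given as the dict that the camera call returned (one of the last four; its "shot" number tells which), for a name from the list of things; names that differ only in an ending like _2 or _b are one class to them, and where a whole thing is asked for, a point or a joint stands for the part that bears it (a point fixed in the world has none). Each returns a list of dicts, best first, with "score" (0 to 1); they miss things now and then, are a little off and sometimes report something else, mostly with a low value. They report only what shows in the picture. A call takes as long as a camera call.
- viewer.boxes_of(name, picture): "location" ([column, row] in pixels, amid what is visible of it).
- viewer.pinpoint(name, picture): "location" ([column, row] in pixels: a listed point, or the origin of a listed thing).
The state is a dict: "time_s": time; "qpos": joint angles; "qvel": joint speeds; "effort": joint torques, N m; "ee_pos": TCP position; "ee_rot": TCP orientation; "force": force on the tool from outside, world axes, zero at the start; "torque": the same for the moment, N m; "gripper_width": finger opening in mm; "gripper_force": force on a finger pad.
Only numpy, scipy, OpenCV 4.12 (cv2) and the standard library are available. Lean on these libraries where they do the work, as an engineer would, in place of code of your own. Each camera call takes 0.05 s, during which the arm holds its last target. There are 200 camera calls.

### The job

Draw the steel gauge blade out of its wooden stand and feel it down the four look-alike channels of the vivarium's door runner, to find the one whose spring seal gives a light, steady drag; two are slack and one is too tight for the door. Never force the blade (no more than 35 N against the runner), and finish with it pushed fully home on the floor of the lightly dragging channel, upright and let go. Leave the other things on the counter where they are.

Things in the scene. Friction and masses are not known exactly. Their poses are not given: they have to be found in the camera images.
- blade: Steel gauge blade with dark wooden handle, about 90 g, upright in the stand at the start. Origin: centre of its tip (bottom edge); z up along it. Blade 6 thick (x) by 28 wide (y), tip rounded to 3 radius; handle 12 thick (x) by 30 wide (y) from z = 60 to 102. Grip the handle across its 12 mm, at about z = 82. Either way round fits.
- blade_tip (a point): the blade's origin: centre of its bottom edge
- blade_grip (a point): centre of the handle, 82 above the tip
- stand: Fixed wooden block 60 x 60 x 44 high with a slot 10 (x) by 33 (y), floor 6 above the counter, in which the blade stands loosely, 38 deep. Origin: centre of its underside; axes as the slot. Pull the blade straight up at least 40 to clear it.
- runner: Fixed aluminium door-runner strip 56 (x) by 196 (y) by 50 high; four look-alike channels in a row along its y, 46 apart, open on top. Origin: centre of its underside. The blade goes straight down a channel, its thickness along the runner's x, between a rigid wall at x = -3 (top edge rounded, 4 radius) and a rubber pad on a spring at the +x side; on the wall its centre is at x = 0.
- mouth1 (a point): Channel 1 from the runner's +y end: middle of its mouth (x = 0, 50 above the counter). The pad's face rests at runner x = +1 and yields up to 5 to +x; its sloping top runs from 8 to 24 below the mouth (x = +5 to +1), below which it grips fully, down to the floor.
- seat1 (a point): Channel 1: middle of its floor, 44 below mouth1, where the tip's centre rests when fully home. The floor is rigid.
- mouth2 (a point): Channel 2 from the runner's +y end: middle of its mouth (x = 0, 50 above the counter). Which channel has which spring changes and cannot be seen. Two are slack (the blade goes down with under 2 N); one is right (a peak of about 6 to 14 N at the slope, then a steady drag of about 3 to 9 N to the floor); one is too tight (stops at the slope, needs over 25 N).
- seat2 (a point): Channel 2: middle of its floor, 44 below mouth2, where the tip's centre rests when fully home. In the right channel the blade does not fall home by itself and stays pinched when let go.
- mouth3 (a point): Channel 3 from the runner's +y end: middle of its mouth (x = 0, 50 above the counter). The end walls leave 34 along y for the 28 wide blade. Push slowly with a force stop; if the sideways force grows, shift the blade to ease it.
- seat3 (a point): Channel 3: middle of its floor, 44 below mouth3, where the tip's centre rests when fully home. The blade must not press on the runner with over 35 N (side and floor forces added up).
- mouth4 (a point): Channel 4 from the runner's +y end: middle of its mouth (x = 0, 50 above the counter). Channels 1 to 4 are alike to see.
- seat4 (a point): Channel 4: middle of its floor, 44 below mouth4, where the tip's centre rests when fully home. Same depth as the others.
- cup: Bystander, leave alone: blue plastic feeding cup, 76 dia x 75 high, upright on the caddy's top tier; origin centre of its underside.
- tile: Bystander, leave alone: flat dark slate basking tile 100 x 140 x 10 lying on the counter; origin centre of underside.
- tong: Bystander, leave alone: steel feeding tong about 210 long, 30 wide, 10 high, lying on the counter; origin at its middle, on the counter; its x axis runs along it.
- hide: Bystander, leave alone: round cork hide, 104 dia x 54 high dome; origin centre of underside.
- canister: Bystander, leave alone: closed glass canister, 80 dia x 111 high; origin centre of underside.
- tin: Bystander, leave alone: supplement tin, 66 dia x 75 high; origin centre of underside.
- mister: Bystander, leave alone: white spray bottle, 64 dia x 170 high; origin centre of underside.

How it is judged:
By the outcome, as a careful person would: the job done as asked, in the order asked, and still so for the second after the job is handed in, with the robot touching nothing.
It also fails if it takes over 58 s, if anything falls off the work surface, if the arm or the gripper's body presses on something with over 40 N, if the wrist force passes 120 N, or if a joint passes its speed limit or range.

## Working session

There is one attempt and no reset: what is moved stays moved. The work goes in short steps, Python scripts to look and compute and a tool call to move; the robot and the scene stay as the last step left them, time stands still between calls to the robot, and variables do not carry over. Pictures are saved under pics/ and viewed, at most 10 in all, crops included, and the job is handed in when it is done.

Besides the shell and the picture viewer there is one more tool, called after "Emit:" in YAML: its name, and indented under it one key for each argument. step_arm: Moves the arm, as the interface text tells. Its arguments: {"type":"object","properties":{"plan":{"type":"array","items":{"type":"number"}},"hand":{"type":"number"},"newtons":{"type":"number"}},"required":["plan"]}

```bash
mkdir -p pics; cat > h.py <<'E'
from workcell import sensors, viewer, env
import numpy as np, cv2
from scipy.spatial.transform import Rotation as R
def rot(a):
    a=np.array(a,float)
    return a if a.shape==(3,3) else (R.from_quat(a).as_matrix() if a.size==4 else R.from_euler('xyz',a,degrees=True).as_matrix())
def ray(f,px):
    d=rot(f["attitude"])@np.array([(px[0]-f["cx"])/f["fx"],(px[1]-f["cy"])/f["fy"],1]); return np.array(f["position"]),d/np.linalg.norm(d)
def onz(f,px,z):
    p,d=ray(f,px); return p+d*(z-p[2])/d[2]
def tri(obs):
    A=np.zeros((3,3));b=np.zeros(3)
    for f,px in obs:
        p,d=ray(f,px);M=np.eye(3)-np.outer(d,d);A+=M;b+=M@p
    x=np.linalg.solve(A,b); return x,[float(np.linalg.norm((np.eye(3)-np.outer(d,d))@(x-p))) for p,d in [ray(*o) for o in obs]]
def save(f,n): cv2.imwrite(f"pics/{n}.png",f["img"][:,:,::-1])
E
python3 - <<'E'
from h import *
np.set_printoptions(precision=1,suppress=True)
print(sensors.state())
F={n:viewer.grab_frame(n) for n in("side","top","wrist")}
for n,f in F.items():
    print(n,f["position"],f["attitude"],f["fx"],f["shot"])
names="blade_tip blade_grip stand runner mouth1 mouth2 mouth3 mouth4 cup tile tong hide canister tin mister".split()
for k in names:
    o=[]
    for n,f in F.items():
        r=viewer.pinpoint(k,f)[:2]
        print(k,n,[(np.round(x["location"],1).tolist(),round(x["score"],2)) for x in r])
        if r and r[0]["score"]>.4:o.append((f,r[0]["location"]))
    if len(o)>1: print("   ",*tri(o))
s=np.hstack([F["side"]["img"],F["top"]["img"]]); 
save(F["side"],"side0");save(F["top"],"top0")
E
```

```text
{'time_s': 0.0, 'qpos': array([-65.8,  18.4,  89.7,  -0. ,  72. ,  -1.1]), 'qvel': array([ 0. ,  0.1, -0. , -0.1,  0. , -0. ]), 'effort': array([ -0. , -41.2, -23.2,   0.1,   0. ,  -0. ]), 'ee_pos': array([ 246.2, -519.1,  227.1]), 'ee_rot': array([-179.9,   -0. ,   25.4]), 'force': array([-0.1, -0.6,  0.2]), 'torque': array([-0.,  0.,  0.]), 'gripper_force': 0.0, 'gripper_width': 90.99523007190768}
side [-384.4 -986.6  961.7] [-120.2   -0.6  -45.8] 462.1695230915308 1
top [ 393.2  -69.8 1569.4] [-172.8   -0.3  -90.5] 409.93635967387684 2
wrist [ 315.7 -485.8  384.7] [164.    0.  -64.7] 270.95028741312024 3
blade_tip side [([223.3, 199.3], 0.73), ([170.8, 210.8], 0.41)]
blade_tip top []
blade_tip wrist []
blade_grip side [([172.5, 192.4], 0.58)]
blade_grip top [([143.0, 225.3], 0.62)]
blade_grip wrist []
    [454.3 282.6  90.8] [8.432319332887646, 8.432319332887593]
stand side [([171.6, 211.7], 0.67)]
stand top [([149.4, 222.6], 0.83)]
stand wrist []
    [458.6 287.5   0.9] [3.052043000372287, 3.0520430003723282]
runner side [([276.1, 250.5], 0.9), ([289.9, 246.5], 0.41)]
runner top 
[... 1337 characters left out ...]
op [([235.0, 242.0], 0.55)]
tong wrist []
    [384.9 -40.  -11.2] [0.028251926117954223, 0.02825192611797982]
hide side [([223.0, 198.4], 0.56)]
hide top [([164.6, 170.1], 0.77)]
hide wrist []
    [665.3 230.7  -3. ] [1.474721299577205, 1.47472129957716]
canister side [([281.7, 209.2], 0.58), ([293.0, 248.1], 0.2)]
canister top [([245.4, 190.1], 0.68), ([227.0, 143.2], 0.62)]
canister wrist []
    [ 591.4 -104.7  126.6] [33.75809734372305, 33.75809734372295]
tin side [([335.2, 247.6], 0.63)]
tin top [([295.3, 154.0], 0.61)]
tin wrist []
    [ 727.4 -280.5  -11. ] [2.372231319406093, 2.3722313194061226]
mister side []
mister top [([122.9, 184.8], 0.93), ([271.3, 192.3], 0.29)]
mister wrist []
```

View pics/side0.png

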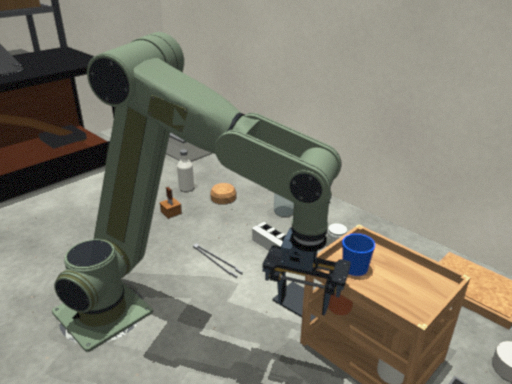

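View pics/top0.png

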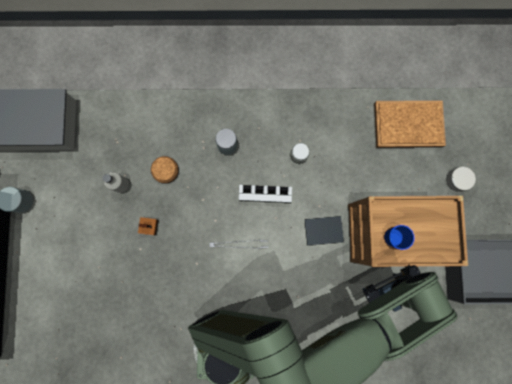

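The side view shows the stand with the blade at (171,207), the runner at (268,235), and the gripper close beside the caddy and cup. The top view shows the stand at (148,226) and the runner at (265,193), with four dark mouths at columns 248–283, towards world +x. I'll lift first, then cross over to the stand.

Emit:
step_arm:
  plan: [0,0,-4.1,0,0,0,0,0,-4.1,0,0,0,0,0,-3.0,0,0,0,2.6,-3.2,0,0,0,0,2.6,-3.2,0,0,0,0]
  hand: 5
  newtons: 25

```text
time_s: 2.82
ee_pos: [266.4, -440.6, 341.8]
ee_rot: [179.7, -0.0, 25.2]
force: [0.6, 1.2, -1.7]
gripper_width: 61.0
gripper_force: 0.0
```

Emit:
step_arm:
  plan: [2.6,-3.2,0,0,0,0,2.6,-3.2,0,0,0,0,2.6,-3.2,0,0,0,0,2.6,-3.2,0,0,0,0,2.6,-3.2,0,0,0,0]

```text
time_s: 3.23
ee_pos: [314.7, -237.3, 340.1]
ee_rot: [180.0, -0.0, 25.3]
force: [0.9, -0.2, 0.2]
gripper_width: 50.2
gripper_force: 0.0
```

Emit:
step_arm:
  plan: [2.6,-3.2,0,0,0,0,2.6,-3.2,0,0,0,0,2.6,-3.2,0,0,0,0,2.6,-3.2,0,0,0,0,2.6,-3.2,0,0,0,0]

```text
time_s: 3.65
ee_pos: [363.5, -37.0, 340.4]
ee_rot: [179.9, -0.1, 25.3]
force: [0.5, -0.2, 0.1]
gripper_width: 50.0
gripper_force: 0.0
```

```bash
python3 - <<'E'
from h import *
np.set_printoptions(precision=1,suppress=True)
s=sensors.state();print(s["time_s"],s["ee_pos"],s["ee_rot"],s["qpos"],s["force"])
f=viewer.grab_frame("wrist");save(f,"w1");print(f["position"])
for n in("runner","mouth1","blade_grip","stand"):
    for r in viewer.pinpoint(n,f): print(n,r["location"],round(r["score"],2),onz(f,r["location"],0 if n in("runner","stand") else 50))
E
```

```text
3.65 [363.5 -37.  340.4] [179.9  -0.1  25.3] [ -7.6  -4.6 100.5  -0.   84.   57.1] [ 0.5 -0.2  0.1]
[432.7  -3.4 497.9]
runner [369.3, 80.1] 0.67 [ 567.7 -155.2    0. ]
mouth1 [368.5, 70.0] 0.75 [ 565.9 -131.3   50. ]
mouth1 [395.0, 83.8] 0.68 [ 566.6 -178.7   50. ]
mouth1 [341.2, 53.0] 0.6 [568.4 -81.7  50. ]
blade_grip [95.8, 24.5] 0.7 [447.8 261.2  50. ]
blade_grip [57.8, 1.0] 0.62 [453.5 318.5  50. ]
stand [96.0, 26.1] 0.97 [447.4 289.8   0. ]
```

Emit:
step_arm:
  plan: [2.6,-3.1,0,0,0,0,2.6,-3.1,0,0,0,0,2.6,-3.1,0,0,0,0,2.6,-3.1,0,0,0,0,2.6,-3.1,0,0,0,0]

```text
time_s: 4.32
ee_pos: [415.7, 156.3, 340.1]
ee_rot: [180.0, -0.0, 25.1]
force: [0.7, -1.6, -1.1]
gripper_width: 49.9
gripper_force: 0.0
```

Emit:
step_arm:
  plan: [2.4,-2.8,0,0,0,0,2.4,-2.8,0,0,0,0,2.0,-2.4,1.0,0,0,0,1.0,-1.0,3.0,0,0,0,0,0,3,0,0,0]

```text
time_s: 4.73
ee_pos: [449.8, 272.6, 269.4]
ee_rot: [-180.0, -0.2, 25.3]
force: [1.4, 1.0, -0.7]
gripper_width: 50.2
gripper_force: 0.0
```

```bash
python3 - <<'E'
from h import *
np.set_printoptions(precision=1,suppress=True)
s=sensors.state();print(s["time_s"],s["ee_pos"],s["ee_rot"],s["qpos"],s["force"])
f=viewer.grab_frame("wrist");save(f,"w2");print(f["position"],f["attitude"])
for n,z in(("blade_grip",88),("stand",0)):
    for r in viewer.pinpoint(n,f): print(n,r["location"],round(r["score"],2),onz(f,r["location"],z))
E
```

```text
4.7333 [449.8 272.6 269.4] [-180.    -0.2   25.3] [30.  12.4 91.9  0.  75.5 94.7] [ 1.4  1.  -0.7]
[518.7 305.7 427.2] [164.2  -0.1 -64.8]
blade_grip [241.4, 174.0] 0.65 [446.  291.8  88. ]
stand [246.3, 164.4] 0.82 [444.7 287.6   0. ]
stand [509.2, 204.7] 0.55 [ 569.4 -135.8    0. ]
```

View pics/w2.png

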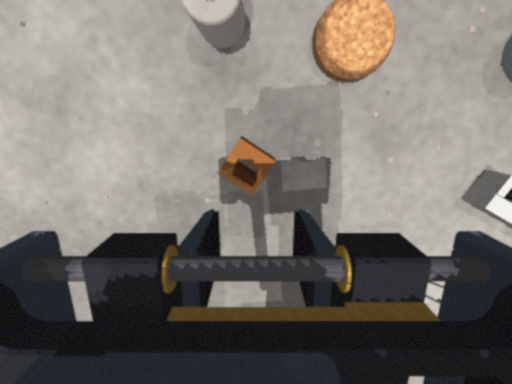

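```bash
python3 - <<'E'
from h import *
im=cv2.imread("pics/w2.png")[120:210,190:310]
cv2.imwrite("pics/w2c.png",cv2.resize(im,None,fx=6,fy=6,interpolation=cv2.INTER_CUBIC))
E
```

```text
(no output)
```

View pics/w2c.png

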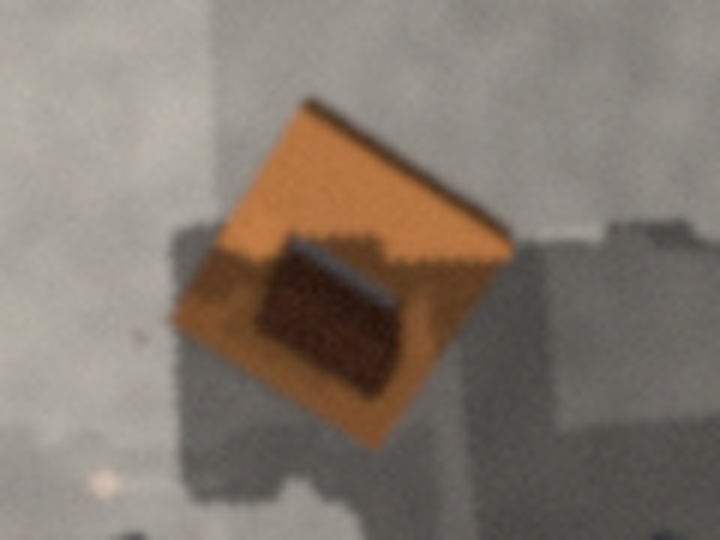

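```bash
python3 - <<'E'
from h import *
np.set_printoptions(precision=1,suppress=True)
f=viewer.grab_frame("wrist")
g=lambda c,z:onz(f,(c[0]/6+190-.4,c[1]/6+120-.4),z)
C=np.array([g(c,44) for c in[(308,108),(510,248),(378,445),(178,318)]])
print(C,C.mean(0)); 
for i in range(4):
    d=C[(i+1)%4]-C[i];print(np.linalg.norm(d),np.degrees(np.arctan2(d[1],d[0])))
a,b=g((260,325),108),g((375,395),108);d=b-a;print(a,b,np.linalg.norm(d),np.degrees(np.arctan2(d[1],d[0])))
E
```

```text
[[478.7 307.   44. ]
 [469.3 250.5  44. ]
 [412.  258.2  44. ]
 [420.5 314.9  44. ]] [445.1 282.6  44. ]
57.35817887095665 -99.45012029164833
57.81757296444549 172.2852601315943
57.29712155597291 81.50946397777594
58.778800730535 -7.675746870556664
[442.3 297.5 108. ] [438.9 270.7 108. ] 27.032186595326525 -97.15263378738815
```

Emit:
step_arm:
  plan: [0,0,0,0,0,-0.124,0,0,0,0,0,-0.124,0,0,0,0,0,-0.124,0,0,0,0,0,-0.124,0,0,0,0,0,-0.124]

```text
time_s: 5.35
ee_pos: [448.4, 270.7, 273.1]
ee_rot: [179.8, -0.3, 61.1]
force: [-0.7, -0.7, 0.1]
gripper_width: 50.1
gripper_force: 0.0
```

Emit:
step_arm:
  plan: [0,0,0,0,0,-0.124,0,0,0,0,0,-0.124,0,0,0,0,0,-0.124,1.0,-0.55,2.5,0,0,0,0,0,2.5,0,0,0]

```text
time_s: 5.77
ee_pos: [445.3, 283.1, 224.0]
ee_rot: [179.6, -0.4, 82.1]
force: [-1.0, -0.6, -0.6]
gripper_width: 50.0
gripper_force: 0.0
```

```bash
python3 - <<'E'
from h import *
np.set_printoptions(precision=1,suppress=True)
s=sensors.state();print(s["time_s"],s["ee_pos"],s["ee_rot"],s["qpos"],s["force"])
f=viewer.grab_frame("wrist");t=viewer.grab_frame("side")
for n,z in(("blade_grip",88),("stand",0)):
    for r in viewer.pinpoint(n,f)[:2]: print(n,r["location"],round(r["score"],2),onz(f,r["location"],z))
    r=viewer.pinpoint(n,f);q=viewer.pinpoint(n,t)
    for a in q[:2]:
        if r: print(a["score"],a["location"],tri([(f,r[0]["location"]),(t,a["location"])]))
im=f["img"][60:200,180:330,::-1]
cv2.imwrite("pics/w3c.png",cv2.resize(im,None,fx=4,fy=4,interpolation=cv2.INTER_CUBIC))
E
```

```text
5.7667 [445.3 283.1 224. ] [179.6  -0.4  82.1] [31.2 13.9 96.5  0.  69.  39.1] [-1.  -0.6 -0.6]
blade_grip [259.3, 184.1] 0.69 [449.6 286.4  88. ]
0.58 [335.0, 244.6] (array([ 631.7,   -2. , -127.6]), [294.1557196439616, 294.15571964396156])
0.41 [172.0, 194.5] (array([454.1, 281.6,  80.4]), [5.433802985901515, 5.433802985901613])
stand [255.3, 170.5] 0.64 [445.3 285.2   0. ]
0.72 [169.6, 212.0] (array([445.4, 286.4,   6.1]), [0.08996516197539804, 0.0899651619753606])
```

View pics/w3c.png

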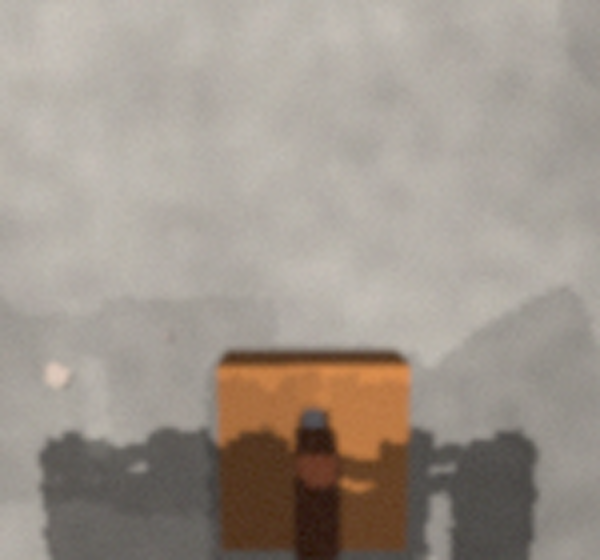

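The wrist view shows the stand square to the jaws, with its centre at crop column 314 and the handle at 318. That puts the blade about 3.5 mm to +y of the tool, so I'll correct, go down and grip.

Emit:
step_arm:
  plan: [0.2,0.35,2.8,0,0,0,0,0,2.8,0,0,0,0,0,2.8,0,0,0,0,0,2.8,0,0,0,0,0,2.9,0,0,0]

```text
time_s: 6.58
ee_pos: [447.4, 284.1, 79.1]
ee_rot: [179.9, -0.1, 82.2]
force: [-0.5, 0.9, -0.1]
gripper_width: 49.5
gripper_force: 0.0
```

Emit:
step_arm:
  plan: [0,0,0,0,0,0,0,0,0,0,0,0,0,0,0,0,0,0,0,0,0,0,0,0,0,0,0,0,0,0]
  hand: 0.8
  newtons: 40

```text
time_s: 7.0
ee_pos: [447.6, 284.5, 80.9]
ee_rot: [179.8, -0.1, 82.2]
force: [-0.6, 0.4, -0.4]
gripper_width: 19.8
gripper_force: 0.0
```

```bash
python3 - <<'E'
from h import *
np.set_printoptions(precision=2,suppress=True)
s=sensors.state();print(s)
E
```

```text
{'time_s': 7.0, 'qpos': array([ 31.2 ,  22.24, 107.42,  -0.01,  50.11,  39.  ]), 'qvel': array([ 0.08,  0.17,  0.66, -0.09, -0.26,  0.05]), 'effort': array([ -0.01, -39.7 , -18.24,   0.06,  -0.03,   0.  ]), 'ee_pos': array([447.58, 284.46,  80.91]), 'ee_rot': array([179.82,  -0.14,  82.21]), 'force': array([-0.57,  0.38, -0.4 ]), 'torque': array([-0.  , -0.08,  0.01]), 'gripper_force': 0.0, 'gripper_width': 19.815976723468097}
```

Emit:
step_arm:
  plan: [0,0,0,0,0,0,0,0,0,0,0,0,0,0,0,0,0,0,0,0,0,0,0,0]

```text
time_s: 7.33
ee_pos: [447.2, 284.2, 80.2]
ee_rot: [179.9, -0.1, 82.2]
force: [-0.5, -0.8, 7.2]
gripper_width: 11.6
gripper_force: 40.0
```

Emit:
step_arm:
  plan: [0,0,-0.3,0,0,0,0,0,-0.5,0,0,0,0,0,-0.5,0,0,0]

```text
time_s: 7.58
ee_pos: [447.1, 283.7, 92.2]
ee_rot: [179.9, -0.0, 82.2]
force: [4.0, -0.5, -2.1]
gripper_width: 11.9
gripper_force: 40.0
```

Emit:
step_arm:
  plan: [0,0,-2,0,0,0,0,0,-4,0,0,0,0,0,-4,0,0,0,0,0,-4,0,0,0,0,0,-4,0,0,0]

```text
time_s: 8.0
ee_pos: [444.9, 283.3, 273.9]
ee_rot: [-179.9, 0.0, 82.2]
force: [1.2, 0.7, -0.6]
gripper_width: 11.9
gripper_force: 40.0
```

Emit:
step_arm:
  plan: [-3.6,1.5,0,0,0,0,-3.6,1.5,0,0,0,0,-3.6,1.5,0,0,0,0,-3.6,1.5,0,0,0,0,-3.6,1.5,0,0,0,0]

```text
time_s: 8.42
ee_pos: [495.2, 93.8, 272.1]
ee_rot: [-179.9, -0.0, 82.2]
force: [0.7, 0.4, -0.2]
gripper_width: 11.6
gripper_force: 40.0
```

Emit:
step_arm:
  plan: [-3.6,1.5,0,0,0,0,-3.6,1.5,0,0,0,0,-3.6,1.5,0,0,0,0,-3.6,1.5,0,0,0,0,-3.6,1.5,0,0,0,0]

```text
time_s: 8.83
ee_pos: [545.3, -94.6, 272.0]
ee_rot: [-179.9, -0.1, 82.2]
force: [0.8, 0.8, -2.2]
gripper_width: 12.0
gripper_force: 40.0
```

Emit:
step_arm:
  plan: [-3.6,1.5,0,0,0,-0.06,-3.6,1.5,0,0,0,-0.06,0,0,0,0,0,0,0,0,0,0,0,0]

```text
time_s: 9.17
ee_pos: [567.8, -169.1, 271.2]
ee_rot: [-179.9, -0.1, 88.9]
force: [0.2, 0.4, -1.3]
gripper_width: 12.0
gripper_force: 40.0
```

```bash
python3 - <<'E'
from h import *
np.set_printoptions(precision=1,suppress=True)
s=sensors.state();print(s["time_s"],s["ee_pos"],s["ee_rot"],s["qpos"],s["force"],s["gripper_width"])
f=viewer.grab_frame("wrist");print(f["position"],f["attitude"],f["fx"],f["cx"],f["cy"])
for n,z in(("mouth1",50),("runner",0),("blade_tip",s["ee_pos"][2]-75),("blade_grip",s["ee_pos"][2]+5)):
    for r in viewer.pinpoint(n,f): print(n,r["location"],round(r["score"],2),onz(f,r["location"],z))
cv2.imwrite("pics/w4.png",cv2.resize(f["img"][:,:,::-1],(800,600),interpolation=cv2.INTER_CUBIC))
cv2.imwrite("w4raw.png",f["img"][:,:,::-1])
E
```

```text
9.1667 [ 567.8 -169.1  271.2] [-179.9   -0.1   88.9] [-17.7  18.7  82.8   0.1  78.6 -16.6] [ 0.2  0.4 -1.3] 11.975261693472069
[568.8 -91.5 428.8] [164.    0.1  -1.2] 270.95028741312024 256.05860572969686 192.23364502522185
mouth1 [259.1, 143.6] 0.9 [ 571.3 -129.9   50. ]
mouth1 [254.0, 175.9] 0.9 [ 563.2 -175.4   50. ]
mouth1 [254.5, 207.8] 0.89 [ 562.8 -223.6   50. ]
mouth1 [255.8, 110.7] 0.81 [567.6 -86.2  50. ]
runner [258.3, 155.0] 0.71 [ 570.  -152.8    0. ]
blade_tip [254.3, 200.2] 0.73 [ 565.1 -165.4  196.2]
blade_grip [255.9, 239.0] 0.61 [ 566.8 -165.1  276.2]
blade_grip [255.4, 205.3] 0.58 [ 567.  -143.2  276.2]
```

View pics/w4.png

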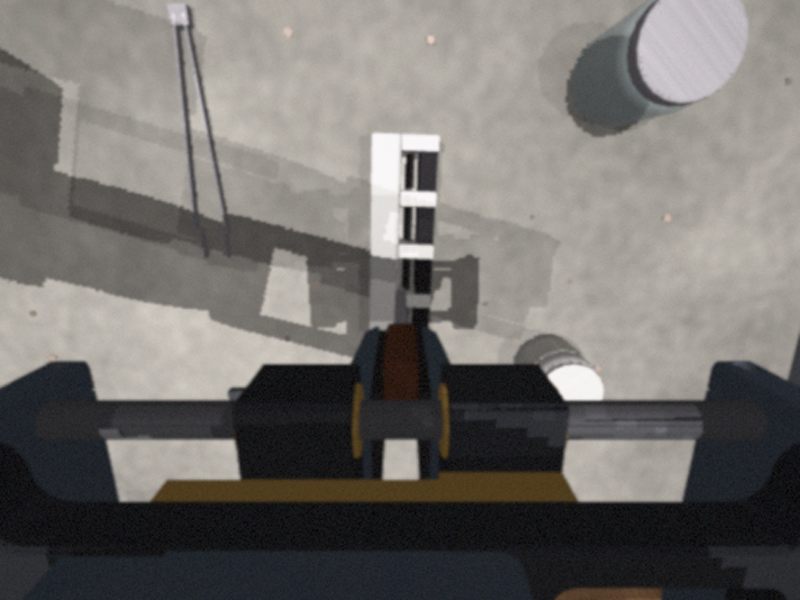

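```bash
python3 - <<'E'
from h import *
np.set_printoptions(precision=1,suppress=True)
g=cv2.cvtColor(cv2.imread("w4raw.png"),cv2.COLOR_BGR2GRAY)
for r in (86,90,96,104,110,116,124,130,140,146,158,162,170): print(r,g[r,234:284].tolist())
print("col262",g[80:215,262].tolist());print("col247",g[76:110,247].tolist())
E
```

```text
86 [163, 159, 161, 182, 223, 240, 244, 244, 244, 245, 244, 243, 244, 243, 242, 243, 242, 239, 238, 237, 233, 224, 212, 220, 230, 232, 231, 231, 230, 231, 231, 229, 228, 225, 225, 226, 225, 223, 223, 220, 217, 219, 219, 218, 217, 215, 203, 188, 179, 177]
90 [157, 157, 159, 184, 226, 244, 247, 248, 248, 247, 248, 248, 247, 247, 247, 248, 248, 248, 248, 247, 245, 234, 222, 231, 244, 247, 248, 248, 248, 247, 248, 247, 247, 248, 248, 248, 248, 248, 247, 247, 248, 248, 248, 247, 247, 246, 234, 202, 175, 169]
96 [158, 158, 170, 195, 233, 246, 247, 248, 248, 248, 248, 247, 247, 247, 248, 248, 248, 247, 247, 247, 243, 230, 190, 152, 145, 156, 158, 157, 155, 154, 157, 157, 165, 174, 173, 172, 174, 175, 185, 196, 201, 200, 201, 202, 204, 208, 197, 168, 154, 154]
104 [159, 156, 161, 193, 232, 246, 247, 248, 248, 247, 248, 248, 248, 248, 247, 248, 247, 248, 248, 246, 240, 225, 202, 200, 203, 159, 80, 24, 33, 42, 89, 153, 168, 108, 47, 50, 56, 51, 58, 55, 56, 53, 55, 53, 58, 85, 125, 155, 166, 181]
110 [160, 161, 168, 203, 234, 246, 248, 248, 248, 248, 248, 248, 248, 248, 248, 249, 248, 247, 248, 
[... 2168 characters left out ...]
47, 246, 229, 155, 87, 53, 31, 29, 30, 32, 27, 33, 30, 33, 33, 33, 35, 33, 27, 31, 32, 37, 33, 38, 35, 37, 49, 87, 135, 197, 241, 245, 243, 241, 238, 237, 236, 232, 203, 118, 50, 42, 46, 47, 49, 48, 48, 54, 58, 62, 62, 60, 64, 70, 70, 71, 71, 72, 73, 70, 64, 77, 110, 171, 227, 235, 236, 237, 241, 247, 243, 220, 150, 79, 51, 54, 49, 50, 59, 57, 56, 55, 55, 56, 61, 62, 65, 65, 64, 65, 66, 66, 74, 85, 95, 106, 117, 123, 122, 123, 121, 122, 115, 102, 79, 70, 71, 72, 73, 76, 74, 72, 70, 60, 46, 26, 22, 17, 20, 29, 26, 29]
col247 [164, 164, 165, 166, 168, 167, 168, 170, 179, 216, 243, 247, 247, 248, 247, 248, 248, 247, 248, 247, 247, 248, 248, 247, 248, 247, 248, 248, 248, 248, 248, 248, 248, 248]
```

```bash
python3 - <<'E'
from h import *
np.set_printoptions(precision=1,suppress=True)
f=viewer.grab_frame("wrist");print(f["position"],f["attitude"])
for r,l,m,q in((90,237.5,256,280.7),(124,237.3,255,279.0),(160,237.2,253.8,277.2)):
    print(r,onz(f,(l,r),50),onz(f,(m,r),50),onz(f,(q,r),50))
print("ends", [onz(f,(c,85.2),50) for c in(247,262)])
for r in (95.8,121.5,131.8,155.8,165):print(onz(f,(262,r),50))
for r,a,b,c,d in((104,259.4,264.2,267.2,280),(146,257.6,262.7,265.6,276.6)):
    print([onz(f,(x,r),z)[0].round(1) for x,z in((a,50),(a,44),(b,42),(c,42),(d,50))])
s=sensors.state();print(s["ee_pos"],s["ee_rot"])
for n,z in(("blade_tip",196),("blade_grip",276)):
    for r in viewer.pinpoint(n,f): print(n,r["location"],round(r["score"],2),onz(f,r["location"],z))
g=cv2.cvtColor(f["img"],cv2.COLOR_RGB2GRAY)
for r in range(190,212,3): print(r,g[r,240:275].tolist())
E
```

```text
[568.2 -88.5 429.8] [164.    0.   -0.9]
90 [544.2 -57.3  50. ] [568.5 -57.7  50. ] [601.  -58.2  50. ]
124 [ 542.4 -100.7   50. ] [ 566.5 -101.1   50. ] [ 599.1 -101.6   50. ]
160 [ 540.6 -150.    50. ] [ 564.  -150.3   50. ] [ 597.  -150.8   50. ]
ends [array([556.8, -51.6,  50. ]), array([576.5, -51.9,  50. ])]
[576.4 -65.   50. ]
[576.1 -98.   50. ]
[ 575.9 -111.6   50. ]
[ 575.6 -144.6   50. ]
[ 575.5 -157.6   50. ]
[np.float64(572.8), np.float64(572.9), np.float64(579.4), np.float64(583.5), np.float64(600.3)]
[np.float64(569.6), np.float64(569.7), np.float64(576.9), np.float64(581.0), np.float64(596.0)]
[ 568.1 -166.6  272.3] [-180.    -0.    89.2]
blade_tip [254.7, 197.3] 0.63 [ 565.8 -160.5  196. ]
blade_grip [257.1, 240.1] 0.68 [ 567.7 -163.7  276. ]
190 [121, 122, 121, 123, 122, 121, 124, 121, 122, 122, 122, 119, 103, 75, 68, 65, 67, 70, 70, 79, 97, 113, 114, 113, 114, 110, 109, 107, 105, 104, 100, 98, 94, 95, 104]
193 [121, 124, 120, 122, 120, 120, 122, 121, 121, 120, 121, 117, 105, 80, 70, 69, 67, 68, 69, 81, 105, 119, 123, 120, 125, 124, 123, 122, 123, 120, 122, 122, 123,
[... 251 characters left out ...]
74, 66, 71, 69, 68, 68, 64, 66, 72, 72, 47, 31, 28, 24, 30, 29, 34, 30, 33, 29, 45, 78]
202 [121, 119, 120, 121, 119, 122, 120, 121, 121, 121, 122, 114, 93, 74, 67, 67, 67, 68, 71, 69, 71, 75, 65, 39, 22, 22, 15, 18, 16, 16, 14, 11, 23, 40, 61]
205 [137, 135, 138, 132, 134, 136, 135, 135, 135, 134, 130, 117, 95, 75, 68, 67, 71, 71, 73, 68, 74, 77, 65, 40, 12, 14, 15, 7, 10, 18, 22, 22, 23, 59, 95]
208 [138, 135, 141, 150, 158, 155, 151, 135, 101, 61, 46, 37, 37, 30, 29, 31, 34, 27, 27, 33, 31, 32, 24, 26, 24, 24, 18, 13, 16, 16, 23, 27, 49, 91, 132]
211 [44, 43, 55, 76, 84, 89, 80, 66, 37, 30, 29, 30, 30, 28, 29, 32, 30, 31, 30, 26, 27, 24, 30, 24, 24, 24, 22, 17, 27, 27, 30, 38, 34, 40, 57]
```

Emit:
step_arm:
  plan: [2.0,0.07,2.0,0,0,0.024,2.0,0.07,3.0,0,0,0,0,0,3.5,0,0,0,0,0,3.2,0,0,0,0,0,1.5,0,0,0]

```text
time_s: 9.98
ee_pos: [568.5, -126.4, 136.1]
ee_rot: [-179.6, -0.1, 87.8]
force: [0.6, -1.3, -1.2]
gripper_width: 11.6
gripper_force: 40.0
```

Emit:
step_arm:
  plan: [0,0,0,0,0,0,0,0,0,0,0,0]

```text
time_s: 10.15
ee_pos: [570.8, -127.6, 139.8]
ee_rot: [-179.9, -0.0, 87.7]
force: [0.0, 0.7, -0.2]
gripper_width: 11.6
gripper_force: 40.0
```

```bash
python3 - <<'E'
from h import *
np.set_printoptions(precision=1,suppress=True)
f=viewer.grab_frame("wrist");f2=viewer.grab_frame("side")
s=sensors.state();print(s["time_s"],s["ee_pos"],s["ee_rot"],s["force"]);print(f["position"],f["attitude"])
for n,z in(("blade_tip",58),("mouth1",50)):
    for r in viewer.pinpoint(n,f): print(n,r["location"],round(r["score"],2),onz(f,r["location"],z))
cv2.imwrite("pics/w5.png",cv2.resize(f["img"][30:220,190:320,::-1],None,fx=4,fy=4,interpolation=cv2.INTER_CUBIC)[-600:])
cv2.imwrite("w5raw.png",f["img"][:,:,::-1])
E
```

```text
10.25 [ 572.1 -128.2  141.8] [179.8   0.   87.7] [-0.4  0.2 -1.4]
[573.1 -49.7 297.3] [164.    0.1  -2.3]
blade_tip [255.7, 199.5] 0.59 [ 569.5 -125.5   58. ]
mouth1 [255.7, 153.9] 0.74 [571.2 -84.4  50. ]
mouth1 [255.3, 200.1] 0.64 [ 569.  -128.6   50. ]
mouth1 [255.9, 283.1] 0.6 [ 565.9 -220.1   50. ]
```

View pics/w5.png

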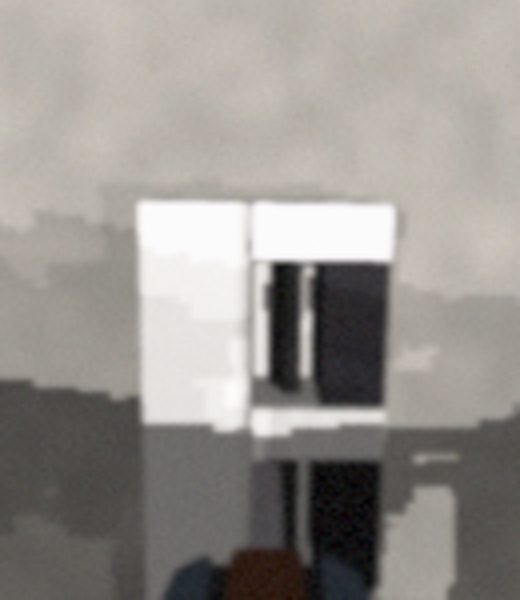

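```bash
python3 - <<'E'
from h import *
g=cv2.cvtColor(cv2.imread("w5raw.png"),cv2.COLOR_BGR2GRAY)
for r in (130,140,150,160,177,182,186,190,194,198,202,206): print(r,g[r,222:292].tolist())
print(g[170:212,256].tolist()); print(g[170:212,254].tolist());print(g[170:212,258].tolist())
E
```

```text
130 [148, 158, 196, 238, 249, 250, 251, 251, 251, 251, 251, 251, 251, 251, 251, 251, 251, 251, 251, 251, 251, 251, 251, 251, 251, 251, 251, 249, 241, 215, 197, 234, 249, 251, 251, 251, 251, 251, 251, 251, 251, 251, 251, 251, 251, 251, 252, 251, 251, 251, 251, 251, 251, 251, 251, 251, 251, 251, 251, 251, 251, 251, 251, 251, 250, 242, 214, 184, 183, 188]
140 [144, 152, 181, 220, 236, 240, 239, 241, 240, 241, 240, 240, 241, 240, 241, 240, 241, 241, 240, 241, 242, 241, 240, 241, 242, 242, 239, 234, 225, 204, 179, 190, 220, 220, 186, 136, 65, 25, 20, 31, 36, 36, 76, 128, 146, 107, 59, 33, 29, 46, 49, 50, 49, 53, 53, 53, 54, 51, 53, 58, 51, 55, 49, 58, 75, 124, 162, 175, 182, 186]
150 [148, 147, 168, 201, 223, 228, 227, 227, 228, 228, 227, 228, 228, 227, 228, 229, 230, 229, 231, 231, 230, 229, 231, 231, 231, 231, 229, 221, 206, 184, 162, 187, 221, 225, 186, 104, 43, 23, 24, 26, 31, 40, 86, 168, 212, 177, 100, 31, 28, 42, 41, 43, 35, 33, 43, 40, 44, 33, 38, 42, 38, 40, 38, 50, 86, 129, 157, 161, 162, 161]
160 [152, 153, 162, 197, 221, 227, 227, 226, 226, 226, 226, 225, 226, 227, 226, 227, 2
[... 2649 characters left out ...]
65, 68, 68, 67, 62, 55, 37, 26, 39, 68, 87, 81, 61, 28, 13, 21, 17, 10, 6, 8, 8, 16, 19, 18, 13, 10, 20, 10, 31, 58, 93, 127, 153, 155, 158, 156, 158]
[113, 146, 203, 234, 238, 239, 239, 236, 218, 159, 123, 115, 112, 108, 97, 82, 71, 71, 75, 73, 75, 69, 74, 72, 73, 75, 70, 75, 72, 74, 73, 72, 72, 72, 73, 73, 68, 44, 33, 28, 32, 34]
[113, 146, 204, 231, 238, 238, 237, 232, 211, 158, 131, 128, 127, 126, 115, 93, 76, 73, 74, 72, 74, 74, 72, 76, 75, 69, 70, 72, 73, 75, 73, 74, 76, 75, 72, 76, 67, 45, 26, 30, 29, 34]
[110, 137, 187, 218, 223, 223, 224, 219, 195, 137, 107, 102, 101, 103, 87, 63, 67, 69, 71, 65, 70, 72, 70, 69, 72, 71, 75, 73, 74, 74, 76, 74, 76, 76, 74, 75, 67, 44, 34, 32, 31, 33]
```

The crop shows channel 1 open above the handle: seam at crop column 250, pad at 268–300. The blade is at crop columns 250–283, so it is centred across the runner. Next I'll check the alignment along the runner.

```bash
python3 - <<'E'
from h import *
np.set_printoptions(precision=1,suppress=True)
for i in range(3):
    f=viewer.grab_frame("wrist");s=sensors.state();print(s["ee_pos"],f["position"])
    g=cv2.cvtColor(f["img"],cv2.COLOR_RGB2GRAY).astype(float)
    c=g[110:215,275];d=np.diff(c);e=[(110+k+.5,round(d[k])) for k in range(len(d)) if abs(d[k])>25];print(e)
    for r in (119.5,135.5,172,184): print(r,onz(f,(270,r),50))
    print("tip corner y at z=tip", [onz(f,(256,r),s["ee_pos"][2]-75)[1].round(1) for r in (184.5,188)])
    for n in("blade_tip","blade_grip"): print(n,[(q["location"],round(q["score"],2)) for q in viewer.pinpoint(n,f)])
E
```

```text
[ 571.8 -128.3  141.7] [573.7 -50.2 299.4]
[(119.5, 45), (133.5, -89), (134.5, -80), (168.5, 29), (169.5, 52), (170.5, 65), (171.5, 36), (175.5, -27), (176.5, -59), (177.5, -26), (183.5, -32), (184.5, -35)]
119.5 [586.9 -55.5  50. ]
135.5 [586.5 -69.4  50. ]
172 [ 585.6 -103.    50. ]
184 [ 585.3 -114.6   50. ]
tip corner y at z=tip [np.float64(-110.3), np.float64(-113.5)]
blade_tip [([257.2, 196.1], 0.88)]
blade_grip [([254.9, 240.5], 0.89)]
[ 571.3 -128.2  140.9] [573.3 -50.2 298.6]
[(119.5, 43), (133.5, -79), (134.5, -84), (169.5, 48), (170.5, 67), (171.5, 50), (175.5, -26), (176.5, -59), (177.5, -31), (183.5, -35), (184.5, -32)]
119.5 [586.  -55.4  50. ]
135.5 [585.7 -69.3  50. ]
172 [ 584.8 -102.8   50. ]
184 [ 584.5 -114.3   50. ]
tip corner y at z=tip [np.float64(-110.2), np.float64(-113.4)]
blade_tip [([256.1, 198.6], 0.73)]
blade_grip [([255.0, 240.9], 0.93), ([378.4, 299.1], 0.23)]
[ 570.9 -128.1  140.2] [573.1 -50.2 297.9]
[(119.5, 44), (120.5, 27), (133.5, -70), (134.5, -83), (135.5, -31), (169.5, 35), (170.5, 73), (171.5, 58), (177.5, -59), (178.5, -28), (183.5, -28), (184.5, -37)]
119.5 [585.5 -55.2  50. ]
135.5 [585.1 -69.1  50. ]
172 [ 584.2 -102.5   50. ]
184 [ 583.9 -114.    50. ]
tip corner y at z=tip [np.float64(-110.0), np.float64(-113.3)]
blade_tip [([255.6, 199.7], 0.65)]
blade_grip [([254.9, 240.1], 0.88)]
```

Emit:
step_arm:
  plan: [-0.5,0,0.5,0,0,0,0,0,0,0,0,0,0,0,0,0,0,0]

```text
time_s: 11.05
ee_pos: [570.3, -133.3, 134.4]
ee_rot: [-179.9, -0.0, 87.7]
force: [0.7, -0.4, -0.3]
gripper_width: 11.8
gripper_force: 40.0
```

```bash
python3 - <<'E'
from h import *
np.set_printoptions(precision=1,suppress=True)
f=viewer.grab_frame("wrist");s=sensors.state();print(s["time_s"],s["ee_pos"],f["position"],s["force"])
g=cv2.cvtColor(f["img"],cv2.COLOR_RGB2GRAY)
for r in range(164,204,2): print(r,g[r,246:272].tolist(),g[r,278:281].mean())
cv2.imwrite("pics/w6.png",cv2.resize(f["img"][110:220,210:310,::-1],None,fx=5,fy=5,interpolation=cv2.INTER_CUBIC))
E
```

```text
11.1 [ 570.5 -133.2  134.6] [572.8 -55.4 291.9] [-0.4 -0.1 -1.5]
164 [227, 230, 236, 236, 227, 203, 161, 117, 105, 106, 105, 104, 103, 102, 103, 98, 98, 98, 100, 100, 104, 104, 103, 85, 61, 51] 44.666666666666664
166 [238, 239, 243, 244, 236, 216, 174, 150, 145, 147, 148, 144, 140, 136, 140, 137, 140, 142, 144, 143, 139, 141, 140, 137, 132, 128] 110.0
168 [243, 245, 247, 246, 236, 209, 189, 219, 231, 235, 235, 230, 218, 219, 217, 220, 220, 223, 225, 225, 221, 218, 220, 221, 221, 223] 228.66666666666666
170 [246, 250, 249, 243, 231, 200, 189, 225, 237, 240, 241, 234, 226, 223, 223, 224, 225, 228, 229, 229, 227, 223, 225, 227, 227, 227] 228.33333333333334
172 [244, 247, 243, 235, 219, 189, 186, 223, 238, 240, 239, 233, 225, 223, 223, 224, 227, 227, 229, 229, 226, 225, 225, 225, 228, 229] 226.0
174 [239, 239, 235, 230, 220, 190, 188, 223, 236, 239, 240, 234, 224, 223, 223, 223, 226, 227, 228, 227, 226, 224, 224, 226, 228, 227] 225.33333333333334
176 [219, 228, 232, 231, 218, 190, 185, 219, 236, 240, 241, 235, 224, 223, 224, 223, 223, 225, 227, 224, 221, 220, 221, 223, 223, 224] 222.0
17
[... 989 characters left out ...]
0, 52, 77, 86, 66, 32, 15, 8, 18] 17.666666666666668
194 [109, 108, 104, 106, 103, 97, 91, 78, 72, 74, 70, 74, 72, 66, 49, 27, 23, 30, 54, 82, 88, 59, 28, 17, 17, 17] 18.333333333333332
196 [110, 106, 107, 105, 103, 98, 88, 78, 70, 70, 73, 75, 71, 70, 58, 31, 25, 32, 51, 75, 82, 57, 24, 22, 13, 7] 16.0
198 [110, 103, 103, 106, 100, 96, 90, 77, 75, 76, 72, 71, 73, 71, 58, 32, 25, 34, 54, 83, 82, 52, 28, 12, 15, 7] 15.333333333333334
200 [107, 107, 105, 105, 102, 98, 86, 77, 73, 74, 72, 76, 74, 71, 57, 34, 21, 37, 64, 84, 84, 62, 28, 10, 15, 18] 16.666666666666668
202 [108, 106, 106, 108, 103, 93, 83, 81, 75, 75, 75, 71, 74, 71, 61, 35, 23, 30, 55, 79, 84, 69, 40, 8, 24, 20] 17.333333333333332
```

View pics/w6.png

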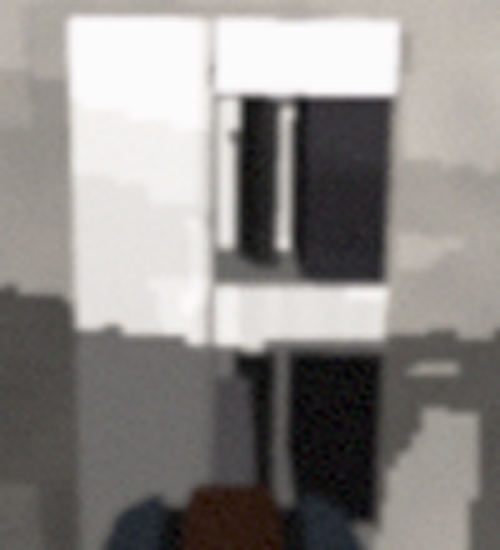

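The blade tip corner is at crop (235,375) and the channel 2 end wall edge at crop row 350. The gap is about 2 mm once parallax is allowed for, and the blade is centred across the channel. I'll feel down slowly.

Emit:
step_arm:
  plan: [-0.08,0,0.3,0,0,0,0,0,0.4,0,0,0,0,0,0.4,0,0,0,0,0,0.3,0,0,0,0,0,0,0,0,0]

```text
time_s: 11.52
ee_pos: [570.1, -133.7, 119.9]
ee_rot: [-179.9, -0.0, 87.7]
force: [-0.9, 0.5, -1.4]
gripper_width: 11.6
gripper_force: 40.0
```

Emit:
step_arm:
  plan: [0,0,0.2,0,0,0,0,0,0.2,0,0,0,0,0,0.2,0,0,0]

```text
time_s: 11.77
ee_pos: [570.8, -133.9, 114.9]
ee_rot: [180.0, 0.0, 87.7]
force: [-0.7, 0.3, -1.2]
gripper_width: 11.8
gripper_force: 40.0
```

Emit:
step_arm:
  plan: [0,0,0.2,0,0,0,0,0,0.2,0,0,0]

```text
time_s: 11.93
ee_pos: [570.7, -133.9, 110.8]
ee_rot: [180.0, 0.0, 87.7]
force: [-0.3, 0.1, -0.8]
gripper_width: 12.2
gripper_force: 40.0
```

Emit:
step_arm:
  plan: [0,0,0.2,0,0,0,0,0,0.2,0,0,0]

```text
time_s: 12.1
ee_pos: [570.0, -133.8, 106.7]
ee_rot: [-179.9, -0.0, 87.7]
force: [-2.2, 0.1, 1.0]
gripper_width: 11.8
gripper_force: 40.0
```

Emit:
step_arm:
  plan: [0,0,0.2,0,0,0,0,0,0.2,0,0,0]

```text
time_s: 12.27
ee_pos: [569.8, -133.8, 103.2]
ee_rot: [-179.9, -0.0, 87.7]
force: [-4.2, 0.3, 5.7]
gripper_width: 11.9
gripper_force: 40.0
```

Emit:
step_arm:
  plan: [0,0,0.2,0,0,0,0,0,0.2,0,0,0]

```text
time_s: 12.43
ee_pos: [569.8, -133.9, 99.4]
ee_rot: [-179.9, 0.0, 87.7]
force: [-3.6, 0.7, 6.4]
gripper_width: 11.5
gripper_force: 40.0
```

Emit:
step_arm:
  plan: [0,0,0.2,0,0,0,0,0,0.2,0,0,0]

```text
time_s: 12.6
ee_pos: [569.8, -133.8, 95.2]
ee_rot: [-179.9, -0.0, 87.7]
force: [-3.9, 1.2, 3.6]
gripper_width: 12.1
gripper_force: 40.0
```

Emit:
step_arm:
  plan: [0,0,0.2,0,0,0,0,0,0.2,0,0,0]

```text
time_s: 12.77
ee_pos: [569.8, -133.8, 90.7]
ee_rot: [-179.9, -0.0, 87.7]
force: [-4.2, 0.5, 3.7]
gripper_width: 11.7
gripper_force: 40.0
```

Channel 2 gives a peak of about 6.4 N, then a steady 3.7 N, which matches the right seal. I'll withdraw and feel the others to compare.

Emit:
step_arm:
  plan: [0,0,-0.5,0,0,0,0,0,-1.0,0,0,0,0,0,-1.0,0,0,0,0,0,-1.0,0,0,0,0,0,-1.0,0,0,0]

```text
time_s: 13.18
ee_pos: [572.0, -134.1, 138.2]
ee_rot: [179.8, 0.0, 87.7]
force: [-0.7, -0.3, -1.0]
gripper_width: 12.1
gripper_force: 40.0
```

Emit:
step_arm:
  plan: [0,0,-0.5,0,0,0,-2.3,0,0,0,0,0,-2.3,0,0,0,0,0,0,0,0,0,0,0,0,0,0,0,0,0]

```text
time_s: 13.6
ee_pos: [569.1, -180.6, 141.7]
ee_rot: [179.9, 0.0, 87.6]
force: [0.2, 0.6, -1.2]
gripper_width: 11.6
gripper_force: 40.0
```

Emit:
step_arm:
  plan: [0,0,0.5,0,0,0,0,0,0.4,0,0,0,0,0,0.4,0,0,0,0,0,0.4,0,0,0,0,0,0,0,0,0]

```text
time_s: 14.02
ee_pos: [568.2, -179.1, 122.7]
ee_rot: [-179.9, -0.0, 87.7]
force: [-0.8, -0.5, -1.5]
gripper_width: 11.9
gripper_force: 40.0
```

Emit:
step_arm:
  plan: [0,0,0.4,0,0,0,0,0,0.3,0,0,0,0,0,0.3,0,0,0]

```text
time_s: 14.27
ee_pos: [568.9, -179.7, 113.7]
ee_rot: [180.0, 0.0, 87.7]
force: [-0.1, -0.2, -1.2]
gripper_width: 11.8
gripper_force: 40.0
```

Emit:
step_arm:
  plan: [0,0,0.2,0,0,0,0,0,0.2,0,0,0]

```text
time_s: 14.43
ee_pos: [568.6, -179.8, 109.7]
ee_rot: [-180.0, -0.0, 87.7]
force: [-1.2, -0.5, 0.0]
gripper_width: 12.0
gripper_force: 40.0
```

Emit:
step_arm:
  plan: [0,0,0.2,0,0,0,0,0,0.2,0,0,0]

```text
time_s: 14.6
ee_pos: [568.8, -179.9, 105.8]
ee_rot: [180.0, 0.0, 87.7]
force: [-0.4, -0.3, -0.5]
gripper_width: 11.9
gripper_force: 40.0
```

Emit:
step_arm:
  plan: [0,0,0.2,0,0,0,0,0,0.2,0,0,0]

```text
time_s: 14.77
ee_pos: [568.8, -179.8, 101.8]
ee_rot: [180.0, 0.0, 87.7]
force: [0.4, -0.7, 0.4]
gripper_width: 12.0
gripper_force: 40.0
```

Emit:
step_arm:
  plan: [0,0,0.2,0,0,0,0,0,0.3,0,0,0,0,0,0.3,0,0,0]

```text
time_s: 15.02
ee_pos: [568.8, -179.8, 93.7]
ee_rot: [180.0, 0.0, 87.7]
force: [0.6, -0.2, -1.2]
gripper_width: 11.7
gripper_force: 40.0
```

Emit:
step_arm:
  plan: [0,0,-0.7,0,0,0,0,0,-1.1,0,0,0,0,0,-1.2,0,0,0,0,0,-1.2,0,0,0,0,0,-0.7,0,0,0]

```text
time_s: 15.43
ee_pos: [570.1, -180.2, 145.7]
ee_rot: [179.8, 0.1, 87.7]
force: [0.7, 0.1, -0.4]
gripper_width: 11.9
gripper_force: 40.0
```

Emit:
step_arm:
  plan: [-2.3,0,0,0,0,0,-2.3,0,0,0,0,0,0,0,0,0,0,0,0,0,0,0,0,0,0,0,0,0,0,0]

```text
time_s: 15.85
ee_pos: [567.0, -225.5, 143.3]
ee_rot: [180.0, -0.0, 87.7]
force: [0.1, 1.1, -0.5]
gripper_width: 11.9
gripper_force: 40.0
```

Emit:
step_arm:
  plan: [0,0,0.5,0,0,0,0,0,0.4,0,0,0,0,0,0.4,0,0,0,0,0,0.4,0,0,0,0,0,0,0,0,0]

```text
time_s: 16.27
ee_pos: [566.3, -225.2, 124.6]
ee_rot: [-179.9, -0.0, 87.7]
force: [-0.5, 1.7, -1.3]
gripper_width: 11.8
gripper_force: 40.0
```

Emit:
step_arm:
  plan: [0,0,0.4,0,0,0,0,0,0.3,0,0,0,0,0,0.2,0,0,0]

```text
time_s: 16.52
ee_pos: [566.9, -225.7, 116.5]
ee_rot: [-180.0, -0.0, 87.7]
force: [0.2, 0.7, -2.6]
gripper_width: 11.6
gripper_force: 40.0
```

Emit:
step_arm:
  plan: [0,0,0.2,0,0,0,0,0,0.2,0,0,0,0,0,0.2,0,0,0]

```text
time_s: 16.77
ee_pos: [566.9, -225.8, 110.8]
ee_rot: [-180.0, 0.0, 87.7]
force: [0.1, 0.3, -0.2]
gripper_width: 11.9
gripper_force: 40.0
```

Emit:
step_arm:
  plan: [0,0,0.2,0,0,0]

```text
time_s: 16.85
ee_pos: [566.9, -225.8, 108.8]
ee_rot: [-180.0, 0.0, 87.7]
force: [0.4, 0.6, -1.2]
gripper_width: 12.0
gripper_force: 40.0
```

Emit:
step_arm:
  plan: [0,0,0.1,0,0,0,0,0,0.1,0,0,0]

```text
time_s: 17.02
ee_pos: [566.9, -225.8, 106.8]
ee_rot: [-180.0, 0.0, 87.7]
force: [-0.3, -0.2, -0.8]
gripper_width: 11.9
gripper_force: 40.0
```

Emit:
step_arm:
  plan: [0,0,0.1,0,0,0,0,0,0.1,0,0,0]

```text
time_s: 17.18
ee_pos: [567.0, -225.8, 105.0]
ee_rot: [180.0, 0.0, 87.7]
force: [0.0, -0.3, 0.3]
gripper_width: 11.8
gripper_force: 40.0
```

Emit:
step_arm:
  plan: [0,0,0.1,0,0,0,0,0,0.2,0,0,0]

```text
time_s: 17.35
ee_pos: [567.1, -225.9, 102.1]
ee_rot: [180.0, 0.0, 87.7]
force: [-1.6, 0.2, -0.9]
gripper_width: 11.7
gripper_force: 40.0
```

Emit:
step_arm:
  plan: [0,0,0.2,0,0,0,0,0,0.2,0,0,0,0,0,0.2,0,0,0]

```text
time_s: 17.6
ee_pos: [566.9, -225.8, 95.7]
ee_rot: [-180.0, 0.0, 87.7]
force: [-0.1, 0.9, 0.2]
gripper_width: 11.8
gripper_force: 40.0
```

Emit:
step_arm:
  plan: [0,0,-0.7,0,0,0,0,0,-1.1,0,0,0,0,0,-1.2,0,0,0,0,0,-1.2,0,0,0,0,0,-0.5,0,0,0]

```text
time_s: 18.02
ee_pos: [568.5, -226.4, 146.0]
ee_rot: [179.7, 0.1, 87.7]
force: [1.0, 0.6, 0.0]
gripper_width: 11.6
gripper_force: 40.0
```

Emit:
step_arm:
  plan: [3.4,0,0,0,0,0,3.5,0,0,0,0,0,3.5,0,0,0,0,0,3.4,0,0,0,0,0,0,0,0,0,0,0]

```text
time_s: 18.43
ee_pos: [572.6, -82.6, 143.7]
ee_rot: [180.0, -0.2, 87.9]
force: [-0.4, 0.1, -1.1]
gripper_width: 11.9
gripper_force: 40.0
```

Emit:
step_arm:
  plan: [0,0,0,0,0,0,0,0,0.5,0,0,0,0,0,0.5,0,0,0,0,0,0.5,0,0,0,0,0,0,0,0,0]

```text
time_s: 18.85
ee_pos: [571.5, -88.8, 126.4]
ee_rot: [-179.8, -0.0, 87.6]
force: [-0.8, 0.1, -0.7]
gripper_width: 11.6
gripper_force: 40.0
```

Emit:
step_arm:
  plan: [0,0,0.4,0,0,0,0,0,0.3,0,0,0,0,0,0.3,0,0,0]

```text
time_s: 19.1
ee_pos: [572.5, -88.3, 117.5]
ee_rot: [-180.0, 0.0, 87.7]
force: [-0.2, -0.1, -0.7]
gripper_width: 11.7
gripper_force: 40.0
```

Emit:
step_arm:
  plan: [0,0,0.2,0,0,0,0,0,0.2,0,0,0,0,0,0.2,0,0,0]

```text
time_s: 19.35
ee_pos: [572.6, -87.9, 111.8]
ee_rot: [180.0, 0.0, 87.7]
force: [-1.0, 0.3, -1.1]
gripper_width: 11.7
gripper_force: 40.0
```

Emit:
step_arm:
  plan: [0,0,0.1,0,0,0,0,0,0.1,0,0,0]

```text
time_s: 19.52
ee_pos: [572.5, -87.9, 109.9]
ee_rot: [180.0, 0.0, 87.7]
force: [-0.3, 0.2, -0.9]
gripper_width: 11.6
gripper_force: 40.0
```

Emit:
step_arm:
  plan: [0,0,0.1,0,0,0]

```text
time_s: 19.6
ee_pos: [572.6, -87.8, 109.0]
ee_rot: [180.0, 0.0, 87.7]
force: [0.4, 0.3, -1.0]
gripper_width: 11.7
gripper_force: 40.0
```

Emit:
step_arm:
  plan: [0,0,0.1,0,0,0]

```text
time_s: 19.68
ee_pos: [572.5, -87.9, 108.0]
ee_rot: [-180.0, 0.0, 87.7]
force: [-1.1, 0.4, -1.0]
gripper_width: 11.8
gripper_force: 40.0
```

Emit:
step_arm:
  plan: [0,0,0.1,0,0,0]

```text
time_s: 19.77
ee_pos: [572.3, -87.9, 106.9]
ee_rot: [-180.0, 0.0, 87.7]
force: [-1.1, 0.1, -0.3]
gripper_width: 11.6
gripper_force: 40.0
```

Emit:
step_arm:
  plan: [0,0,0.1,0,0,0]

```text
time_s: 19.85
ee_pos: [572.2, -87.9, 105.9]
ee_rot: [-180.0, 0.0, 87.7]
force: [-2.2, -1.4, 1.4]
gripper_width: 11.8
gripper_force: 40.0
```

Emit:
step_arm:
  plan: [0,0,0.05,0,0,0]

```text
time_s: 19.93
ee_pos: [572.2, -87.9, 105.6]
ee_rot: [-180.0, 0.0, 87.7]
force: [-3.0, 0.5, 3.4]
gripper_width: 11.6
gripper_force: 40.0
```

Emit:
step_arm:
  plan: [0,0,0.05,0,0,0,0,0,0,0,0,0]

```text
time_s: 20.1
ee_pos: [572.2, -87.9, 105.3]
ee_rot: [-180.0, 0.0, 87.7]
force: [-2.6, 0.7, 3.4]
gripper_width: 12.0
gripper_force: 40.0
```

Emit:
step_arm:
  plan: [0,0,0.05,0,0,0]

```text
time_s: 20.18
ee_pos: [572.2, -87.9, 104.9]
ee_rot: [-180.0, 0.0, 87.7]
force: [-3.2, -0.2, 6.4]
gripper_width: 12.2
gripper_force: 40.0
```

Emit:
step_arm:
  plan: [0,0,0.05,0,0,0]

```text
time_s: 20.27
ee_pos: [572.2, -87.9, 104.7]
ee_rot: [-180.0, 0.0, 87.7]
force: [-4.6, -0.2, 9.1]
gripper_width: 11.7
gripper_force: 40.0
```

Channels 3 and 4 are slack, and channel 1 binds steeply at the slope, so channel 2 is the right one. I'll go back there.

Emit:
step_arm:
  plan: [0,0,-0.5,0,0,0,0,0,-1.2,0,0,0,0,0,-1.2,0,0,0,0,0,-1.2,0,0,0,0,0,0,0,0,0]

```text
time_s: 20.68
ee_pos: [574.7, -88.2, 147.3]
ee_rot: [179.6, 0.0, 87.7]
force: [-0.0, 0.0, 0.3]
gripper_width: 12.1
gripper_force: 40.0
```

Emit:
step_arm:
  plan: [-2.3,0,0,0,0,0,-2.3,0,0,0,0,0,0,0,0,0,0,0,0,0,0,0,0,0,0,0,0,0,0,0]

```text
time_s: 21.1
ee_pos: [570.6, -133.5, 144.3]
ee_rot: [-180.0, -0.0, 87.7]
force: [-0.5, 0.8, -0.7]
gripper_width: 11.7
gripper_force: 40.0
```

Emit:
step_arm:
  plan: [0,0,0.5,0,0,0,0,0,0.5,0,0,0,0,0,0.5,0,0,0,0,0,0.3,0,0,0,0,0,0,0,0,0]

```text
time_s: 21.52
ee_pos: [570.0, -133.4, 125.7]
ee_rot: [-179.9, -0.0, 87.7]
force: [-0.4, -0.2, -0.9]
gripper_width: 11.6
gripper_force: 40.0
```

Emit:
step_arm:
  plan: [0,0,0.4,0,0,0,0,0,0.4,0,0,0,0,0,0.3,0,0,0,0,0,0.3,0,0,0]

```text
time_s: 21.85
ee_pos: [570.6, -133.9, 112.6]
ee_rot: [-180.0, 0.0, 87.7]
force: [-0.4, -0.2, -1.1]
gripper_width: 11.8
gripper_force: 40.0
```

Emit:
step_arm:
  plan: [0,0,0.2,0,0,0,0,0,0.2,0,0,0,0,0,0.2,0,0,0,0,0,0.2,0,0,0]

```text
time_s: 22.18
ee_pos: [569.9, -133.8, 104.9]
ee_rot: [-179.9, -0.0, 87.7]
force: [-3.2, 0.7, 5.9]
gripper_width: 11.9
gripper_force: 40.0
```

Emit:
step_arm:
  plan: [0,0,0.2,0,0,0,0,0,0.2,0,0,0,0,0,0.2,0,0,0]

```text
time_s: 22.43
ee_pos: [569.8, -133.9, 99.4]
ee_rot: [-179.9, 0.0, 87.7]
force: [-4.0, -0.2, 6.7]
gripper_width: 11.5
gripper_force: 40.0
```

Emit:
step_arm:
  plan: [0,0,0.2,0,0,0,0,0,0.2,0,0,0,0,0,0.2,0,0,0]

```text
time_s: 22.68
ee_pos: [569.8, -133.8, 92.9]
ee_rot: [-179.9, -0.0, 87.7]
force: [-4.0, 0.5, 3.6]
gripper_width: 11.7
gripper_force: 40.0
```

Emit:
step_arm:
  plan: [0,0,0.2,0,0,0,0,0,0.1,0,0,0]

```text
time_s: 22.85
ee_pos: [569.9, -133.7, 89.5]
ee_rot: [-179.9, -0.0, 87.7]
force: [-4.5, 0.0, 3.2]
gripper_width: 12.0
gripper_force: 40.0
```

Emit:
step_arm:
  plan: [0,0,0.2,0,0,0,0,0,0.2,0,0,0,0,0,0.15,0,0,0]

```text
time_s: 23.1
ee_pos: [569.9, -133.7, 83.9]
ee_rot: [-179.9, -0.0, 87.7]
force: [-3.8, 0.4, 2.6]
gripper_width: 11.9
gripper_force: 40.0
```

Emit:
step_arm:
  plan: [0,0,0.1,0,0,0,0,0,0.05,0,0,0]

```text
time_s: 23.27
ee_pos: [569.9, -133.6, 82.4]
ee_rot: [-179.9, -0.0, 87.7]
force: [-5.2, -0.0, 2.9]
gripper_width: 11.9
gripper_force: 40.0
```

Emit:
step_arm:
  plan: [0,0,0.05,0,0,0,0,0,0.05,0,0,0]

```text
time_s: 23.43
ee_pos: [569.9, -133.6, 81.5]
ee_rot: [-179.9, -0.0, 87.7]
force: [-4.6, 0.6, 2.7]
gripper_width: 11.6
gripper_force: 40.0
```

Emit:
step_arm:
  plan: [0,-0.05,0.05,0,0,0,0,0,0.05,0,0,0]

```text
time_s: 23.6
ee_pos: [569.8, -133.7, 80.7]
ee_rot: [-180.0, -0.0, 87.7]
force: [-4.6, 1.1, 3.7]
gripper_width: 12.0
gripper_force: 40.0
```

Emit:
step_arm:
  plan: [0,-0.03,0.05,0,0,0]

```text
time_s: 23.68
ee_pos: [569.8, -133.7, 80.3]
ee_rot: [-180.0, -0.0, 87.7]
force: [-4.3, 1.8, 5.9]
gripper_width: 12.0
gripper_force: 40.0
```

Emit:
step_arm:
  plan: [0,0,0.05,0,0,0]

```text
time_s: 23.77
ee_pos: [569.8, -133.7, 80.3]
ee_rot: [-180.0, -0.0, 87.7]
force: [-7.0, 2.2, 9.7]
gripper_width: 12.0
gripper_force: 40.0
```

Emit:
step_arm:
  plan: [0,0,0.05,0,0,0,0,0,0,0,0,0]

```text
time_s: 23.93
ee_pos: [569.8, -133.7, 80.2]
ee_rot: [180.0, -0.0, 87.7]
force: [-6.0, 0.6, 7.5]
gripper_width: 11.7
gripper_force: 40.0
```

Emit:
step_arm:
  plan: [0,0,0.03,0,0,0,0,0,0,0,0,0]

```text
time_s: 24.1
ee_pos: [569.8, -133.7, 80.2]
ee_rot: [180.0, -0.0, 87.7]
force: [-6.5, 0.4, 9.5]
gripper_width: 11.5
gripper_force: 40.0
```

Emit:
step_arm:
  plan: [0,0,0,0,0,0,0,0,0,0,0,0,0,0,0,0,0,0,0,0,0,0,0,0]
  hand: 4

```text
time_s: 24.43
ee_pos: [571.0, -134.1, 79.1]
ee_rot: [179.9, 0.0, 87.7]
force: [0.0, -0.0, -0.7]
gripper_width: 35.5
gripper_force: 0.0
```

Emit:
step_arm:
  plan: [0,0,-1,0,0,0,0,0,-3,0,0,0,0,0,-4,0,0,0,0,0,-4,0,0,0,-1,0,-3,0,0,0]

```text
time_s: 24.85
ee_pos: [570.6, -142.9, 233.4]
ee_rot: [179.7, 0.0, 87.8]
force: [1.4, 0.2, -0.1]
gripper_width: 39.9
gripper_force: 0.0
```

```bash
python3 - <<'E'
from h import *
np.set_printoptions(precision=1,suppress=True)
f=viewer.grab_frame("wrist");t=viewer.grab_frame("side");s=sensors.state();print(s["time_s"],s["ee_pos"],s["force"],s["gripper_width"])
r=viewer.pinpoint("blade_grip",f);q=viewer.pinpoint("blade_grip",t);print(r,q)
if r: print(onz(f,r[0]["location"],88))
if r and q: print(tri([(f,r[0]["location"]),(t,q[0]["location"])]))
a=cv2.resize(f["img"][60:220,180:340,::-1],(400,400));b=cv2.resize(t["img"][190:290,210:310,::-1],(400,400),interpolation=cv2.INTER_CUBIC)
cv2.imwrite("pics/end.png",np.hstack([a,b]))
E
```

```text
24.95 [ 572.9 -145.6  236.3] [ 0.7 -0.5 -0. ] 39.98918819657181
[{'location': [252.9, 171.8], 'score': 0.63}] [{'location': [273.3, 221.3], 'score': 0.68}]
[ 567.4 -127.8   88. ]
(array([ 570.2, -127.8,  100.7]), [3.627880687460067, 3.627880687460098])
```

View pics/end.png

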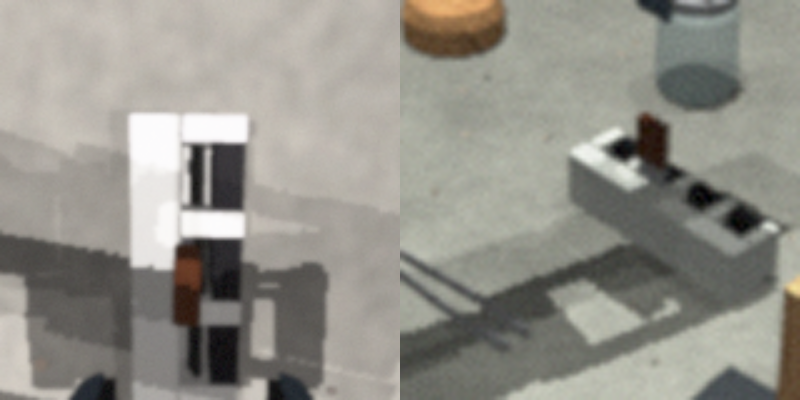

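The final views show the blade upright in channel 2 (handle at left-crop (188,283) and right-crop (653,140)), with the gripper clear of it.

```bash
python3 -c "
from workcell import env
print(env.job_done())"
```

```text
the job is handed in; nothing more can be done
None
```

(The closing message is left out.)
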